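# Square up the sample disc on the light stage and switch its lamp on

## Task

Turn the flat-edged sample disc on the light stage by its finger stud until its flat lies snugly against the steel alignment bar, keeping the disc down on the deck. Then slide the stage's flush switch over to its on end by its little ridge. Leave the bottle, jar and box around the stage where they are.

Things in the scene. Friction and masses are not known exactly. Their poses are not given: they have to be found in the camera images.
- stage: Light stage: fixed white box with a smooth, slippery black deck, 190 mm (its x) by 250 mm (its y), deck 40 mm above the table. Origin: centre of its underside, on the table; x points to the steel alignment bar, y to the half with the switch, z up. Its x is within 30 degrees of the world's x. The disc's nest fills the -y half: the bar, two side rails and a back lip.
- bar_face (a point): Middle of the alignment bar's inner face, at its foot on the deck: stage point (55, -40, 40) mm; axes as the stage's. The bar is steel, slippery, 14 mm wide (stage x), 110 mm long (stage y), 12 mm proud of the deck.
- nest (a point): Where the disc's origin must come to lie: stage point (5, -40, 40) mm; axes as the stage's. Round it, slippery white guides 12 mm proud of the deck, 8 mm wide: two side rails, inner faces 62 mm to either side (in y), running from x = -80 to 45 mm of this point, and a back lip, inner face at x = -77 mm of this point.
- disc: Loose steel disc, 120 mm diameter, 8 mm thick, about 0.45 kg, flat on the deck, with one straight edge 66 mm long, 50 mm from the centre, and an upright black finger stud opposite it. Origin: centre of the full circle, on the underside; x points to the middle of the flat. It starts 57 to 180 degrees out of line, either way, about 13 mm short of its place, and can turn right round there with a few mm of play.
- flat_mid (a point): Middle of the disc's flat: disc point (50, 0, 4) mm.
- stud_top (a point): Centre of the top of the disc's finger stud, disc point (-42, 0, 32) mm: round, upright, 16 mm diameter, 24 mm high above the disc's top face. Its top is 72 mm above the table. Once turned true, the disc must still be pushed some 10 mm towards the bar.
- switch (a joint): White slide switch let into the deck on the stage's +y half. 0 m at the off end (away from the bar), 0.020 m at the on end; it slides along stage +x. A detent holds it at either end: about 4 N starts it, and past mid travel it snaps over by itself.
- ridge_top (a point): Centre of the top of the switch's ridge, which moves with the switch: a cross ridge 8 mm thick (stage x), 26 mm wide (stage y), 12 mm proud of the deck; the slide's plate around it is flush (within 1 mm of the deck). At the off end it is at stage point (-10, 78, 52) mm. Nothing else stands proud of the deck within 35 mm of it.
- bottle: Bystander: white bottle, 72 mm diameter, 150 mm tall with its cap, origin at the centre of its underside.
- tip_box: Bystander: grey box with a clear lid, 85 x 120 x 74 mm, origin at the centre of its underside.
- jar: Bystander: glass jar with a white cap, 84 mm diameter, 85 mm tall, origin at the centre of its underside.
Things that resemble listed ones, but are neither listed nor needed, are in the scene too. Of the things like the disc, leave any that is purple; of the rest the larger one is meant.

How it is judged (in metres and radians):
On the way, in this order (a step that is already met when the one before it is completed fails the run):
1. the disc lies with its flat against the bar, the switch still off (angle between the x axis of disc and the x axis of stage, either way round below 0.05 rad and x of flat_mid in the frame of bar_face above -0.003 m and value of joint switch below 0.006 m), for 0.2 s.
2. the switch is at its on end (value of joint switch above 0.017 m), for 0.2 s.
At the end, for the whole second after the job is handed in: The disc lies flat and at rest on the deck with its flat against the alignment bar (within 3 mm and 0.05 rad) and the switch stands at its on end (joint above 17 mm) (angle between the x axis of disc and the x axis of stage, either way round below 0.05 rad and x of flat_mid in the frame of bar_face between -0.003 and 0.003 m and angle between disc's own z axis and vertical below 0.03 rad and z of disc in the frame of stage below 0.0425 m and linear speed of disc below 0.01 m/s and value of joint switch above 0.017 m); the robot touches nothing.
It fails at once if the disc is lifted off the deck (10 mm) or tipped up (0.15 rad) (z of disc in the frame of stage above 0.05 m or angle between disc's own z axis and vertical above 0.15 rad).
It fails at once if a bottle, jar or box beside the stage is moved by more than 25 mm (distance of any of bottle, tip_box, jar from where it was at the start of the episode above 0.025 m).
It also fails if it takes over 61 s, if anything falls off the work surface, if the arm or the gripper's body presses on something with over 40 N, if the wrist force passes 120 N, or if a joint passes its speed limit or range.

## Robot

A 6-joint arm with a two-finger parallel gripper is mounted at the origin on the work surface. World frame = base frame: x ahead of the robot, y to its left, z up, the work surface at z = 0. Lengths are in mm, angles in degrees, forces in N, time in s.
With the tool pointing down it reaches from about 250 to 775 mm from the base axis. Payload 8.9 kg.
Tool frame: the origin (TCP) lies midway between the tips of the shut fingers; the grasp point (between the pads) lies 19 mm behind it; x points along the fingers, y is the direction in which the jaws open and shut, and the axes are right-handed (so a half turn about x gives the same grasp; the last joint's range is limited). The gripper opens to 85 mm and grips with 20 to 120 N. Pads are 22 mm wide; open, the fingers measure 114 mm over their backs; the gripper's body (76 mm by 85 mm) begins 54 mm behind the grasp point. The pads swing forward as they close: fully open they stand 13 mm farther back than shut.
Start: joints at [-83.956, 16.656, -8.789, 64.555, 0, 82.019], TCP at [127.242, -509.346, 231.305] pointing down, gripper open.
Joint ranges: [-144.48, 144.48], [-52.06, 99.96], [-74.48, 78.29], [-112.23, 115.85], [-86.99, 84.42], [-180, 180]. Speed limits (degrees/s): [127.2, 127.2, 159.86, 180, 180, 180].

## Interface

Orientations are given as [roll, pitch, yaw] about the fixed x, y, z axes, in that order (R = Rz(yaw) Ry(pitch) Rx(roll)).
In Python, from cell import telemetry, imaging, ticket gives the robot as it stands.
- The arm moves only by the shell command python3 -m jog 'ROWS' [OPENING]. ROWS is JSON, a list of rows, each a list of 2 entries, a list of its own where there are three numbers: the shift along the tool's x, y, z in cm, then the turn about the tool's x in degrees. In form: [[[dx, dy, dz], roll], ...]. A call has 1 to 8 rows; each row shifts and turns the pose as measured when the row begins, along the tool's axes as they then stand; what a row does not reach is not made up. A row lasts 1/10 s, in which the tool goes at most 50 mm and 8.59 degrees, less where a joint would pass 70% of its speed; a pose out of reach is approached as far as the arm can. A call with a gripper value outside its range is refused whole. OPENING is the opening, from 0 (shut) to 1 (fully open), set as the call begins (- or left out, the last holds). The fingers move at their own pace and stop on an object; the grip force is fixed at half the most. Time passes only in rows, so rows that do not move let the fingers close. It gives the time, the measured TCP pose, the force and the opening at its end, in the units of the state.
- telemetry.state(): the state, without advancing time (a new reading comes with each control period).
- imaging.get_image(name): name is "side" or "top"; returns a dict with "color" (384x512x3 uint8, red, green, blue), "camera_matrix" (3x3 intrinsics, pixels), "rvec" (rotation vector, rad) and "tvec" (3), from world to camera coordinates, as OpenCV has them. Camera axes: x right, y down, z forward; pixel columns grow to the right and rows downward; lengths in mm; the calibration is good to about 2 mm. A picture is of the moment at which its call begins. There is no depth.
- ticket.close_job(): hands the job in, once; it reports no verdict.
The state is a dict: "time_s": time; "qpos": joint angles; "qd": joint speeds; "joint_torque": joint torques, N m; "eef_pos": TCP position; "tool_rot": TCP orientation; "force": force on the tool from outside, world axes, zero at the start; "torque": the same for the moment, N m; "width": opening from 0.0 (shut) to 1.0 (fully open).
Only numpy, scipy, OpenCV 4.12 (cv2) and the standard library are available. Lean on these libraries where they do the work, as an engineer would, in place of code of your own. Each camera call takes 0.05 s, during which the arm holds its last target. There are 200 camera calls.

## Working session

There is one attempt and no reset: what is moved stays moved. The work goes in short steps, Python scripts to look and compute and a shell command to move; the robot and the scene stay as the last step left them, time stands still between calls to the robot, and variables do not carry over. Pictures are saved under pics/ and viewed, about 8 in all and at most 12, crops included, and the job is handed in when it is done.

```bash
mkdir -p pics; cat > h.py <<'E'
import numpy as np,cv2
from cell import telemetry,imaging,ticket
def grab(n,save=None):
    d=imaging.get_image(n)
    if save: cv2.imwrite(f'pics/{save}.png',cv2.cvtColor(d['color'],cv2.COLOR_RGB2BGR))
    return d
def ray(d,uv,z):
    K=np.array(d['camera_matrix']);R,_=cv2.Rodrigues(np.array(d['rvec'],float));t=np.array(d['tvec'],float).ravel()
    c=-R.T@t; uv=np.atleast_2d(uv).astype(float)
    r=(R.T@np.linalg.inv(K)@np.c_[uv,np.ones(len(uv))].T).T
    return c+r*((z-c[2])/r[:,2])[:,None]
def proj(d,P):
    return cv2.projectPoints(np.atleast_2d(P).astype(float),np.array(d['rvec'],float),np.array(d['tvec'],float),np.array(d['camera_matrix'],float),None)[0][:,0]
E
python3 - <<'E'
from h import *
s=telemetry.state();print(s)
ims=[]
for n in('top','side'):
    d=grab(n,n+'0');R,_=cv2.Rodrigues(np.array(d['rvec'],float));print(n,-R.T@np.ravel(d['tvec']),R[2],d['camera_matrix'][0][0])
    ims.append(d['color'])
E
```

```text
{'time_s': 0.0, 'qpos': array([-8.39550509e+01,  1.66923807e+01, -8.82893603e+00,  6.45537737e+01,
        2.01425971e-04,  8.20190272e+01]), 'qd': array([-0.00499182,  0.03462465, -0.06784329, -0.04136982,  0.05945086,
       -0.04188176]), 'joint_torque': array([-1.74671645e-04, -5.37141967e+01,  3.31370330e+01,  1.61605520e-02,
       -1.90400306e-04,  1.57495787e-06]), 'eef_pos': array([ 127.20314654, -508.92978301,  230.71488494]), 'tool_rot': array([-98.13466531,  89.92490936,  95.89125654]), 'force': array([-0.1537733 , -0.16389225, -0.09604129]), 'torque': array([ 0.03564709, -0.01180373,  0.02211096]), 'width': 0.9995957311382978}
top [ 466.22364706  -28.89212299 1267.95309183] [ 0.10319315  0.01265624 -0.99458081] 362.3656902918375
side [  82.80237084  695.06741681 1162.11850952] [ 0.37659877 -0.50300018 -0.777923  ] 467.44614545483313
```

View pics/top0.png

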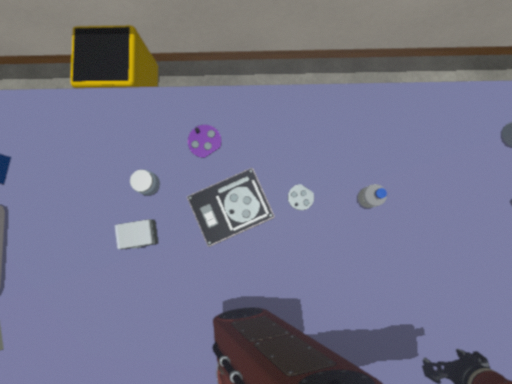

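View pics/side0.png

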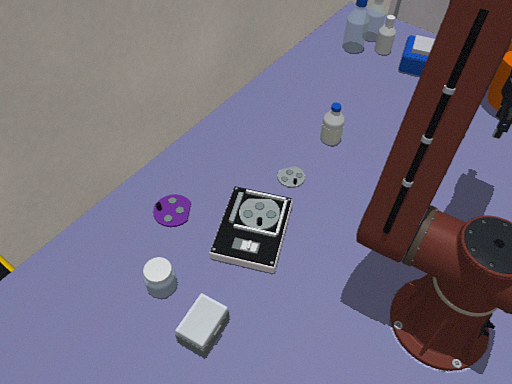

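The top view shows the stage around (230,207): bar at (233,184), disc at (241,204) and switch at (209,215). Purple and small decoy discs lie outside the stage. I'll crop in on both views.

```bash
python3 - <<'E'
import cv2,numpy as np
t=cv2.imread('pics/top0.png')[160:255,180:280];s=cv2.imread('pics/side0.png')[180:275,205:305]
cv2.imwrite('pics/c0.png',np.hstack([cv2.resize(a,None,fx=4,fy=4,interpolation=cv2.INTER_CUBIC) for a in(t,s)]))
E
```

```text
(no output)
```

View pics/c0.png

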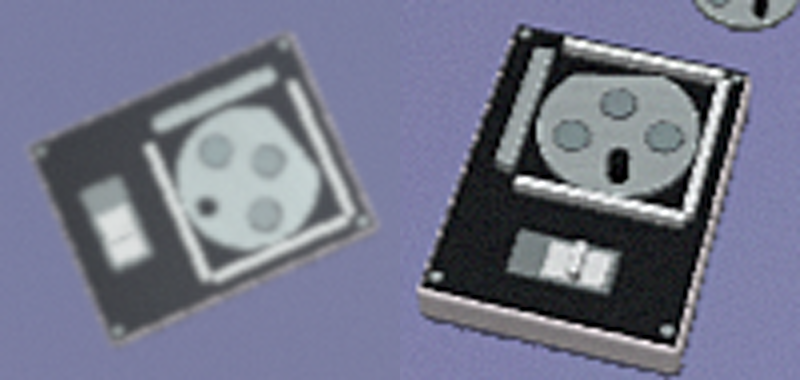

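```bash
cat >> h.py <<'E'
def stage_pose(d,roi):
    x0,x1,y0,y1=roi; im=d['color'][y0:y1,x0:x1]; im=cv2.resize(im,None,fx=4,fy=4,interpolation=cv2.INTER_CUBIC)
    m=(im.max(2)<90).astype(np.uint8); m=cv2.morphologyEx(m,cv2.MORPH_CLOSE,np.ones((9,9)))
    c=max(cv2.findContours(m,cv2.RETR_EXTERNAL,cv2.CHAIN_APPROX_NONE)[0],key=cv2.contourArea)
    p=cv2.convexHull(c)[:,0].astype(float); uv=(p+.5)/4-.5+[x0,y0]
    W=ray(d,uv,40)[:,:2].astype(np.float32); r=cv2.minAreaRect(W); return r
def SW(S,p):  # stage point (mm) -> world ; S=(x,y,angle deg)
    a=np.radians(S[2]);R=np.array([[np.cos(a),-np.sin(a)],[np.sin(a),np.cos(a)]]);return R@np.array(p[:2],float)+S[:2]
E
python3 - <<'E'
from h import *
t=grab('top');s=grab('side')
rt=stage_pose(t,(180,280,160,255));rs=stage_pose(s,(205,305,180,275));print(rt,rs)
u=lambda x,y:np.array([[180+(x+.5)/4-.5,160+(y+.5)/4-.5]])
v=lambda x,y:np.array([[205+(x-400+.5)/4-.5,180+(y+.5)/4-.5]])
print('corners',[ray(t,u(*c),40)[0,:2].round() for c in((28,147),(293,33),(378,225),(112,345))])
print('cornersS',[ray(s,v(*c),40)[0,:2].round() for c in((523,27),(750,76),(680,350),(418,290))])
print('stud top',ray(t,u(207,206),68),ray(s,v(619,155),72))
print('disc',ray(t,u(247,180),48),ray(s,v(620,133),48)); print('ridge',ray(t,u(121,239),52),ray(s,v(577,248),52))
E
```

```text
((551.7454833984375, 74.0151138305664), (175.56040954589844, 234.41192626953125), 23.03837776184082) ((551.9053955078125, 76.77713012695312), (183.2420654296875, 244.87442016601562), 23.165611267089844)
corners [array([588., 221.]), array([683.,  -7.]), array([517., -77.]), array([420., 149.])]
cornersS [array([679.,  -0.]), array([513., -70.]), array([416., 153.]), array([587., 227.])]
stud top [[533.88685884  65.74263924  68.        ]] [[533.70316727  68.31794202  72.        ]]
disc [[556.5051028   33.38982275  48.        ]] [[555.07186318  38.35478397  48.        ]]
ridge [[508.08880437 139.38001085  52.        ]] [[516.71862573 138.15790519  52.        ]]
```

```bash
cat >> h.py <<'E'
from scipy.spatial.transform import Rotation as Ro
def tool():
    s=telemetry.state();R=Ro.from_euler('xyz',s['tool_rot'],degrees=True).as_matrix()
    return np.array(s['eef_pos']),R,s
def go(target,jaw=None):
    p,R,s=tool();d=R.T@(np.array(target,float)-p)/10
    y=np.degrees(np.arctan2(R[1,1],R[0,1]))
    print('t',round(s['time_s'],2),'p',p.round(1),'xdown',R[:,0].round(3),'jawyaw',round(y,1),'q6',s['qpos'][5].round(1),'F',s['force'].round(1),'w',round(s['width'],3))
    print('shift cm',d.round(2))
    if jaw is not None: print('roll needed (about down x)', -((jaw-y+90)%180-90))
E
python3 -c "
from h import *
go([533.8,67,150],40)"
```

```text
t 0.2 p [ 127.2 -509.1  231. ] xdown [-0.     0.001 -1.   ] jawyaw -76.0 q6 82.0 F [ 0.4 -0.2  0.6] w 1.001
shift cm [  8.14 -46.03 -53.4 ]
roll needed (about down x) 64.02646679326767
```

```bash
python3 -m jog '[[[0,0,0],-8.4],[[0,0,0],-8.4],[[0,0,0],-8.4],[[0,0,0],-8.4],[[0,0,0],-8.4],[[0,0,0],-8.4],[[0,0,0],-8.4],[[0,0,0],-8.4]]' 0.5; python3 -m jog '[[[0,0,0],-8.4],[[0,0,0],-8.4],[[0,0,0],-8.4],[[0,0,0],-8.4],[[0,0,0],-8.4],[[0,0,0],-8.4],[[0,0,0],0]]'
python3 -c "
from h import *
go([533.8,67,150],40)"
```

```text
time_s: 1.0
eef_pos: [127.1, -508.0, 229.5]
tool_rot: [-166.0, 89.8, 96.8]
force: [-0.7, -0.8, 0.3]
width: 0.5
time_s: 1.7
eef_pos: [127.0, -507.0, 228.2]
tool_rot: [141.7, 89.6, 96.2]
force: [0.4, 0.5, 0.2]
width: 0.497
t 1.7 p [ 127.  -507.   228.2] xdown [-0.001  0.007 -1.   ] jawyaw 44.5 q6 -38.5 F [0.4 0.5 0.2] w 0.497
shift cm [  8.19  69.21 -12.39]
roll needed (about down x) 4.49465410948082
```

```bash
python3 -m jog '[[[0,4.8,-0.86],0],[[0,4.8,-0.86],0],[[0,4.8,-0.86],0],[[0,4.8,-0.86],0],[[0,4.8,-0.86],0],[[0,4.8,-0.86],0],[[0,4.8,-0.86],0],[[0,4.8,-0.86],0]]' 0.5; python3 -m jog '[[[0,4.8,-0.86],0],[[0,4.8,-0.86],0],[[0,4.8,-0.86],0],[[0,4.8,-0.86],0],[[0,0,0],0]]'
python3 -c "
from h import *
go([533.8,67,120],40)"
```

```text
time_s: 2.5
eef_pos: [361.5, -188.5, 229.0]
tool_rot: [125.8, 89.8, 77.4]
force: [1.3, -0.0, 0.2]
width: 0.499
time_s: 3.0
eef_pos: [487.9, -26.8, 230.4]
tool_rot: [87.5, 89.7, 37.9]
force: [-0.6, -1.2, -0.4]
width: 0.502
t 3.0 p [487.9 -26.8 230.4] xdown [ 0.005  0.004 -1.   ] jawyaw 40.5 q6 37.6 F [-0.6 -1.2 -0.4] w 0.502
shift cm [11.1   9.52 -4.15]
roll needed (about down x) 0.49661585864953395
```

```bash
python3 -m jog '[[[0,4.5,-2],0],[[0,4.5,-2],0],[[3.5,0.5,-0.2],0],[[3.5,0,0],0],[[2.5,0,0],0],[[0,0,0],0]]' 0.5
python3 - <<'E'
from h import *
go([533.8,67,95],40)
t=grab('top');s=grab('side')
a=t['color'][160:255,180:280];b=s['color'][150:245,215:315]
cv2.imwrite('pics/c1.png',np.hstack([cv2.resize(x,None,fx=4,fy=4,interpolation=cv2.INTER_CUBIC) for x in(a,b)])[:,:,::-1])
E
```

```text
time_s: 3.6
eef_pos: [534.7, 67.6, 133.3]
tool_rot: [70.8, 89.6, 20.0]
force: [-0.8, -0.2, 0.5]
width: 0.502
t 3.6 p [534.7  67.6 133.3] xdown [ 0.007  0.003 -1.   ] jawyaw 39.1 q6 50.2 F [-0.8 -0.2  0.5] w 0.502
shift cm [ 3.83 -0.14 -0.03]
roll needed (about down x) -0.8793195251668777
```

View pics/c1.png

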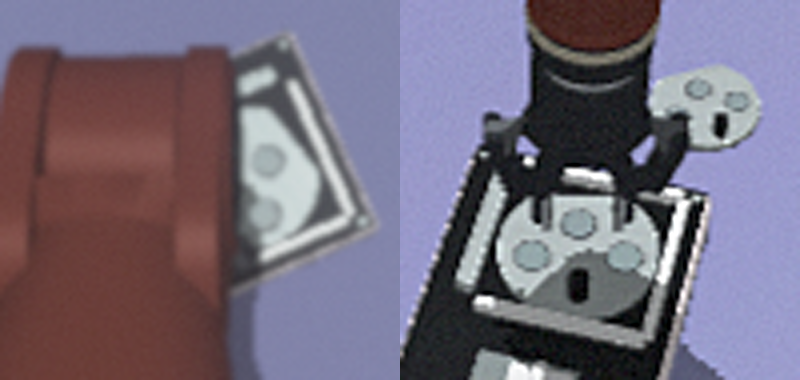

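```bash
python3 -m jog '[[[3.5,-0.1,0],0],[[2.5,0,0],0],[[1,0,0],0],[[0,0,0],0],[[0,0,0],0]]' 0.5
python3 - <<'E'
from h import *
go([533.8,67.5,56],40)
s=grab('side');b=s['color'][150:245,215:315]
cv2.imwrite('pics/c2.png',cv2.resize(b,None,fx=4,fy=4,interpolation=cv2.INTER_CUBIC)[:,:,::-1])
E
```

```text
time_s: 4.2
eef_pos: [543.8, 65.1, 73.7]
tool_rot: [56.2, 88.5, 4.9]
force: [-0.9, -0.5, 0.0]
width: 0.5
t 4.2 p [543.8  65.1  73.7] xdown [ 0.026  0.002 -1.   ] jawyaw 38.7 q6 50.4 F [-0.9 -0.5  0. ] w 0.5
shift cm [ 1.75 -0.67 -0.83]
roll needed (about down x) -1.2714753195202206
```

View pics/c2.png

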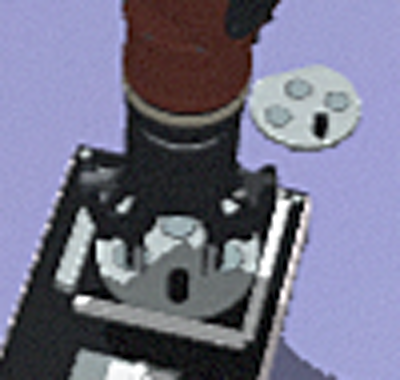

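```bash
python3 -m jog '[[[0,-0.4,-0.4],0],[[0.3,-0.3,-0.4],0],[[0.4,0,0],0]]' 0.5
python3 - <<'E'
from h import *
go([533.8,67.5,56],40)
s=grab('side');print(proj(s,[tool()[0],[533.8,67.5,72]]))
E
```

```text
time_s: 4.55
eef_pos: [534.7, 67.1, 69.3]
tool_rot: [55.2, 88.2, 3.9]
force: [-0.6, 0.1, -0.9]
width: 0.503
t 4.55 p [534.7  67.1  69.3] xdown [ 0.031  0.002 -1.   ] jawyaw 38.7 q6 50.6 F [-0.6  0.1 -0.9] w 0.503
shift cm [ 1.33 -0.08 -0.11]
roll needed (about down x) -1.2871737196910544
[[259.32980204 218.58549943]
 [259.52223902 218.1737614 ]]
```

```bash
python3 -m jog '[[[0.5,-0.05,-0.05],0],[[0.5,-0.05,-0.05],0],[[0.3,0,0],0],[[0,0,0],0]]' 0.5
python3 - <<'E'
from h import *
go([533.8,67.5,56],40)
s=grab('side');b=s['color'][170:245,235:315]
cv2.imwrite('pics/c3.png',cv2.resize(b,None,fx=5,fy=5,interpolation=cv2.INTER_CUBIC)[:,:,::-1])
E
```

```text
time_s: 5.0
eef_pos: [533.4, 67.3, 54.0]
tool_rot: [55.3, 88.3, 4.0]
force: [-0.3, 0.5, -1.2]
width: 0.502
t 5.0 p [533.4  67.3  54. ] xdown [ 0.03   0.002 -1.   ] jawyaw 38.7 q6 50.6 F [-0.3  0.5 -1.2] w 0.502
shift cm [-0.2   0.05  0.02]
roll needed (about down x) -1.2799265159646325
```

View pics/c3.png

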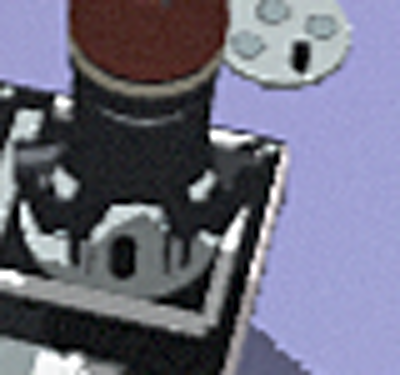

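```bash
python3 -m jog '[[[-0.1,0,0],0],[[0,0,0],0],[[0,0,0],0],[[0,0,0],0],[[0,0,0],0]]' 0.1
python3 - <<'E'
from h import *
go([533.8,67.5,55],40)
E
```

```text
time_s: 5.55
eef_pos: [533.7, 67.4, 55.6]
tool_rot: [55.3, 88.3, 4.0]
force: [0.2, -0.0, -0.9]
width: 0.156
t 5.55 p [533.7  67.4  55.6] xdown [ 0.03   0.002 -1.   ] jawyaw 38.7 q6 50.6 F [ 0.2 -0.  -0.9] w 0.156
shift cm [ 0.06  0.01 -0.01]
roll needed (about down x) -1.2770221943825248
```

```bash
python3 -m jog '[[[0,0,0],0],[[0,0,0],0]]' 0
```

```text
time_s: 5.75
eef_pos: [533.7, 67.4, 55.6]
tool_rot: [55.4, 88.3, 4.1]
force: [-0.4, 0.0, -0.5]
width: 0.159
```

```bash
cat >> h.py <<'E'
S=(551.8,75.5,23.1)
def arc(dth,c=(-8,-40),r=42):
    p,R,s=tool();C=SW(S,c);v=p[:2]-C;th=np.degrees(np.arctan2(v[1],v[0]))
    a=np.radians(th+dth);print('stage angle',round(th-S[2],1),'radius',np.hypot(*v).round(1),'jaw-tangent',round((np.degrees(np.arctan2(R[1,1],R[0,1]))-th-90+90)%180-90,1))
    go([C[0]+r*np.cos(a),C[1]+r*np.sin(a),55.5])
E
python3 -m jog '[[[0,-0.29,0.01],-4],[[0,-0.29,0.01],-4],[[0,-0.29,0.01],-4],[[0,-0.29,0.01],-4]]' 0
python3 -c "
from h import *
arc(16)"
```

```text
time_s: 6.15
eef_pos: [526.1, 58.8, 55.6]
tool_rot: [38.8, 88.2, 4.0]
force: [0.6, 0.4, -0.8]
width: 0.153
stage angle 122.5 radius 41.2 jaw-tangent -0.4
t 6.15 p [526.1  58.8  55.6] xdown [ 0.031  0.002 -1.   ] jawyaw 55.2 q6 33.1 F [ 0.6  0.4 -0.8] w 0.153
shift cm [-0.01 -1.16  0.09]
```

```bash
python3 -m jog '[[[0,-0.29,0.01],-4],[[0,-0.29,0.01],-4],[[0,-0.29,0.01],-4],[[0,-0.29,0.01],-4],[[0,-0.29,0.01],-4],[[0,-0.29,0.01],-4],[[0,-0.29,0.01],-4],[[0,-0.29,0.01],-4]]' 0
python3 -c "
from h import *
arc(16)"
```

```text
time_s: 6.95
eef_pos: [520.1, 36.6, 55.8]
tool_rot: [7.7, 88.0, 6.3]
force: [1.2, 0.7, -1.7]
width: 0.159
stage angle 155.4 radius 40.1 jaw-tangent 0.1
t 6.95 p [520.1  36.6  55.8] xdown [ 0.034  0.004 -0.999] jawyaw 88.6 q6 -2.8 F [ 1.2  0.7 -1.7] w 0.159
shift cm [ 0.02 -1.16 -0.03]
```

```bash
python3 -m jog '[[[0,-0.29,-0.02],-4],[[0,-0.29,-0.02],-4],[[0,-0.29,-0.02],-4],[[0,-0.29,-0.02],-4],[[0,-0.29,-0.02],-4],[[0,-0.29,0],-4]]' 0
python3 - <<'E'
from h import *
arc(0)
s=grab('side');t=grab('top')
a=t['color'][160:255,180:280];b=s['color'][170:265,215:315]
cv2.imwrite('pics/c4.png',np.hstack([cv2.resize(x,None,fx=4,fy=4,interpolation=cv2.INTER_CUBIC) for x in(a,b)])[:,:,::-1])
E
```

```text
time_s: 7.55
eef_pos: [523.4, 19.4, 56.3]
tool_rot: [-14.1, 87.8, 9.5]
force: [0.9, 0.9, -0.7]
width: 0.157
stage angle -179.4 radius 40.2 jaw-tangent -0.1
t 7.55 p [523.4  19.4  56.3] xdown [ 0.037  0.006 -0.999] jawyaw 113.6 q6 -29.8 F [ 0.9  0.9 -0.7] w 0.157
shift cm [ 0.08  0.   -0.19]
```

View pics/c4.png

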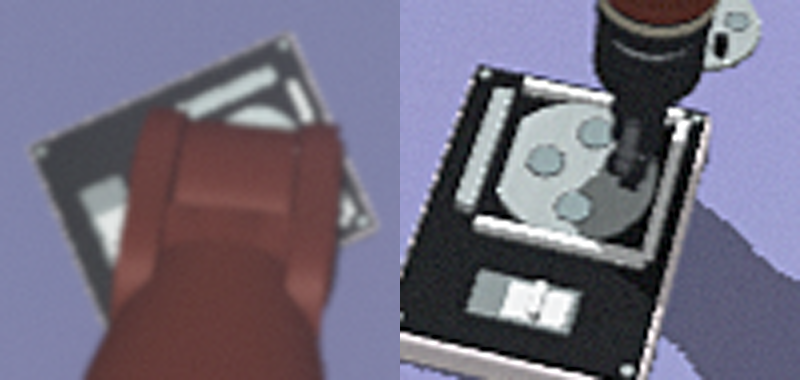

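```bash
python3 -m jog '[[[0,0,0.2],0],[[0,0,0.2],0],[[0,0,0.2],0],[[0,0,0.2],0],[[0,0,0.1],0]]' 0
python3 - <<'E'
from h import *
C=SW(S,(-37,-40));go([*C,55.5])
E
```

```text
time_s: 8.15
eef_pos: [531.0, 23.1, 56.3]
tool_rot: [-14.7, 88.0, 8.4]
force: [-0.2, -1.5, 0.2]
width: 0.158
t 8.15 p [531.   23.1  56.3] xdown [ 0.035  0.005 -0.999] jawyaw 113.1 q6 -28.8 F [-0.2 -1.5  0.2] w 0.158
shift cm [0.09 0.01 0.26]
```

```bash
python3 -m jog '[[[0,0,0.15],0],[[0,0,0.15],0],[[0,0,0.15],0],[[0,0,0.15],0]]' 0
python3 - <<'E'
from h import *
C=SW(S,(-37,-40));go([*C,55.5])
E
```

```text
time_s: 8.55
eef_pos: [535.0, 25.0, 56.0]
tool_rot: [-17.2, 88.2, 5.9]
force: [-8.3, -6.9, 5.6]
width: 0.157
t 8.55 p [535.  25.  56.] xdown [ 0.031  0.003 -1.   ] jawyaw 113.1 q6 -28.4 F [-8.3 -6.9  5.6] w 0.157
shift cm [ 0.05 -0.01 -0.17]
```

```bash
python3 -m jog '[[[0,0,0.1],0],[[0,0,0.1],0]]' 0; python3 -m jog '[[[0,0,0],0],[[0,0,0],0],[[0,0,0],0],[[0,0,0],0]]' 0.35
python3 -m jog '[[[-1,0,0],0],[[-3,0,0],0],[[-4.5,0,0],0],[[-4.5,0,0],0],[[0,0,-4.5],0],[[0,0,-4.5],0],[[0,0,-4.5],0],[[0,0,0],0]]'
python3 - <<'E'
from h import *
go(SW(S,(-24,78)).tolist()+[120],113)
s=grab('side');t=grab('top')
a=t['color'][160:255,180:280];b=s['color'][170:265,215:315]
cv2.imwrite('pics/c5.png',np.hstack([cv2.resize(x,None,fx=4,fy=4,interpolation=cv2.INTER_CUBIC) for x in(a,b)])[:,:,::-1])
E
```

```text
time_s: 8.75
eef_pos: [535.0, 24.9, 55.9]
tool_rot: [-20.6, 88.4, 2.4]
force: [-5.3, -3.6, 5.0]
width: 0.158
time_s: 9.15
eef_pos: [536.5, 25.2, 56.4]
tool_rot: [-19.4, 88.3, 3.6]
force: [-0.3, 0.2, 0.8]
width: 0.353
time_s: 9.95
eef_pos: [408.2, -29.0, 193.5]
tool_rot: [-23.1, 87.7, 0.0]
force: [0.3, -0.1, -0.3]
width: 0.353
t 9.95 p [408.2 -29.  193.5] xdown [ 0.039  0.    -0.999] jawyaw 113.2 q6 -37.9 F [ 0.3 -0.1 -0.3] w 0.353
shift cm [ 7.71 11.88 14.65]
roll needed (about down x) 0.15171195414308158
```

View pics/c5.png

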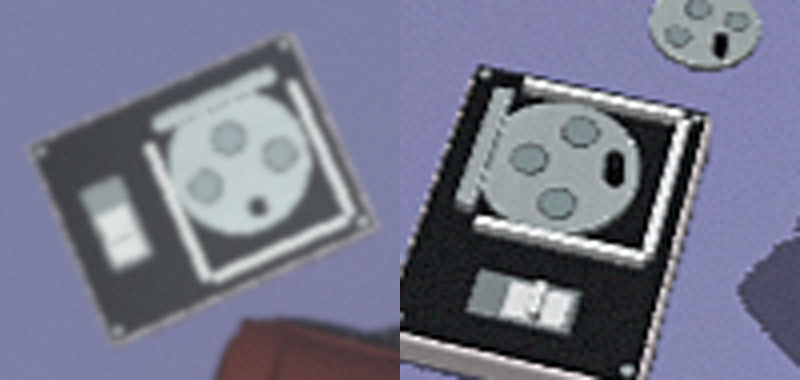

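Both views show the flat lying along the bar: top bar edge (155,123)–(275,75), with the disc touching it. I'll check the angle from the three spots.

```bash
python3 - <<'E'
from h import *
im=cv2.cvtColor(cv2.imread('pics/c5.png'),cv2.COLOR_BGR2GRAY).astype(float)
t=grab('top');s=grab('side')
def cen(x,y):
    w=im[y-16:y+17,x-16:x+17];bg=np.percentile(w,80);m=np.clip(bg-12-w,0,25);gy,gx=np.mgrid[-16:17,-16:17]
    return x+(m*gx).sum()/m.sum(),y+(m*gy).sum()/m.sum()
def show(n,d,off,pts,x0,y0):
    W=[ray(d,[[x0+(a-off+.5)/4-.5,y0+(b+.5)/4-.5]],48)[0,:2] for a,b in (cen(*p) for p in pts)]
    v=W[1]-W[2];m=W[0]-(W[1]+W[2])/2
    print(n,[w.round(1) for w in W],'angle from pair',np.degrees(np.arctan2(v[1],v[0])).round(1)-90,'from apex',np.degrees(np.arctan2(m[1],m[0])).round(1))
show('top',t,0,[(229,137),(205,186),(281,153)],180,160)
show('side',s,400,[(581,131),(529,158),(558,204)],215,170)
show('side2',s,400,[(529,158),(558,204),(581,131)],215,170)
S1=stage_pose(t,(180,280,160,255));S2=stage_pose(s,(215,315,170,275));print(S1,S2)
E
```

```text
top [array([591.5,  44. ]), array([552.8,  68.8]), array([575.1,   5.2])] angle from pair 19.299999999999997 from apex 14.2
side [array([575.2,  10.3]), array([588.9,  51.1]), array([548.6,  70.7])] angle from pair -115.9 from apex -82.7
side2 [array([588.9,  51.1]), array([548.6,  70.7]), array([575.2,  10.3])] angle from pair 23.799999999999997 from apex 21.4
((551.4776611328125, 74.18629455566406), (175.44517517089844, 234.24761962890625), 22.88135528564453) ((552.5244750976562, 77.04202270507812), (184.58880615234375, 244.87442016601562), 23.165611267089844)
```

```bash
python3 -m jog '[[[0,0,0],0],[[0,0,0],0],[[0,0,0],0]]' 0; python3 - <<'E'
from h import *
go(SW(S,(-72,-40)).tolist()+[110])
E
```

```text
time_s: 10.45
eef_pos: [416.3, -27.9, 194.0]
tool_rot: [-23.1, 87.5, 0.2]
force: [-0.4, 0.2, 0.2]
width: -0.0
t 10.45 p [416.3 -27.9 194. ] xdown [ 0.044  0.    -0.999] jawyaw 113.4 q6 -37.8 F [-0.4  0.2  0.2] w -0.0
shift cm [8.77 0.3  8.98]
```

```bash
python3 -m jog '[[[0,0.15,4.5],0],[[0,0.15,4.3],0],[[4,0,0],0],[[4,0,0],0],[[0,0,0],0],[[0,0,0],0]]' 0; python3 - <<'E'
from h import *
go(SW(S,(-66,-40)).tolist()+[59])
E
```

```text
time_s: 11.05
eef_pos: [505.9, 12.4, 116.1]
tool_rot: [-23.7, 87.3, -0.2]
force: [-0.7, -0.8, 1.1]
width: 0.001
t 11.05 p [505.9  12.4 116.1] xdown [ 0.047 -0.    -0.999] jawyaw 113.4 q6 -30.5 F [-0.7 -0.8  1.1] w 0.001
shift cm [ 5.71  0.11 -0.14]
```

```bash
python3 -m jog '[[[0,0.1,-0.9],0],[[2.2,0,0],0],[[1.2,0,0],0],[[0,0,0],0]]' 0; python3 - <<'E'
from h import *
go(SW(S,(-66,-40)).tolist()+[59])
E
```

```text
time_s: 11.45
eef_pos: [499.9, 8.5, 86.7]
tool_rot: [-24.9, 87.0, -1.4]
force: [-0.2, 0.0, -0.6]
width: -0.002
t 11.45 p [499.9   8.5  86.7] xdown [ 0.053 -0.001 -0.999] jawyaw 113.4 q6 -31.0 F [-0.2  0.  -0.6] w -0.002
shift cm [2.8  0.18 0.67]
```

```bash
python3 -m jog '[[[1.4,0.1,0],0],[[1.2,0.1,0],0],[[0,0,0.3],0],[[0,0,0],0]]' 0; python3 - <<'E'
from h import *
go(SW(S,(-56,-40)).tolist()+[60])
E
```

```text
time_s: 11.85
eef_pos: [505.2, 10.9, 63.9]
tool_rot: [-25.5, 86.7, -2.1]
force: [0.5, 0.1, 0.1]
width: 0.002
t 11.85 p [505.2  10.9  63.9] xdown [ 0.058 -0.002 -0.998] jawyaw 113.4 q6 -30.6 F [0.5 0.1 0.1] w 0.002
shift cm [0.45 0.11 1.2 ]
```

```bash
python3 -m jog '[[[0.2,0.1,0.4],0],[[0,0,0.3],0],[[0,0,0.25],0],[[0,0,0.15],0]]' 0; python3 - <<'E'
from h import *
go(SW(S,(-56,-40)).tolist()+[60])
E
```

```text
time_s: 12.25
eef_pos: [516.9, 16.6, 64.0]
tool_rot: [-25.6, 86.6, -2.2]
force: [-0.7, 1.0, -0.1]
width: -0.003
t 12.25 p [516.9  16.6  64. ] xdown [ 0.06  -0.002 -0.998] jawyaw 113.4 q6 -29.8 F [-0.7  1.  -0.1] w -0.003
shift cm [ 0.39  0.06 -0.1 ]
```

```bash
python3 -m jog '[[[0,0.05,0.15],0],[[0,0,0.15],0],[[0,0,0.15],0],[[0,0,0.15],0]]' 0;python3 -m jog '[[[0,0,0.12],0],[[0,0,0.12],0]]' 0
```

```text
time_s: 12.65
eef_pos: [519.3, 18.3, 63.8]
tool_rot: [-29.5, 86.9, -6.2]
force: [-6.1, -3.6, 5.7]
width: 0.002
time_s: 12.85
eef_pos: [519.2, 18.4, 63.5]
tool_rot: [-32.6, 87.2, -9.3]
force: [-4.5, -2.5, 4.2]
width: 0.001
```

```bash
python3 -m jog '[[[0,0,-0.4],0],[[0,0,-0.4],0],[[-3,0,0],0],[[-3,0,0],0],[[0,0,0],0]]' 0; python3 - <<'E'
from h import *
go(SW(S,(-40,78)).tolist()+[110])
E
```

```text
time_s: 13.35
eef_pos: [507.1, 15.6, 124.0]
tool_rot: [-31.4, 87.3, -8.1]
force: [0.6, 0.1, -1.2]
width: -0.002
t 13.35 p [507.1  15.6 124. ] xdown [ 0.047 -0.007 -0.999] jawyaw 113.3 q6 -29.8 F [ 0.6  0.1 -1.2] w -0.002
shift cm [ 1.21 11.58  2.45]
```

```bash
python3 -m jog '[[[0,4,0.8],0],[[0,4,0.8],0],[[0,3.5,0.6],0],[[2.5,0,0],0],[[2,0,0],0],[[0,0,0],0]]' 0; python3 - <<'E'
from h import *
go(SW(S,(-36,78)).tolist()+[47])
s=grab('side')
b=s['color'][200:275,215:315]
cv2.imwrite('pics/c6.png',cv2.resize(b,None,fx=5,fy=5,interpolation=cv2.INTER_CUBIC)[:,:,::-1])
E
```

```text
time_s: 13.95
eef_pos: [484.5, 133.5, 75.5]
tool_rot: [-28.5, 86.9, -5.3]
force: [-0.7, 0.2, -1.0]
width: -0.005
t 13.95 p [484.5 133.5  75.5] xdown [ 0.053 -0.005 -0.999] jawyaw 113.2 q6 -15.7 F [-0.7  0.2 -1. ] w -0.005
shift cm [ 2.87 -0.1   0.18]
```

View pics/c6.png

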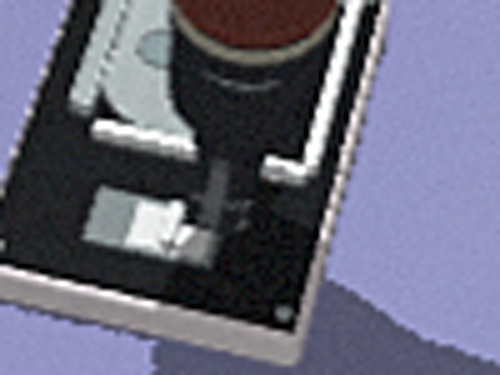

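The ridge is at (175,225) in the crop, with the shut fingers at (213,215) behind it on the off side. I'll descend there.

```bash
python3 -m jog '[[[1.2,-0.05,-0.1],0],[[1,-0.05,-0.1],0],[[0.4,0,0],0],[[0,0,0],0]]' 0; python3 - <<'E'
from h import *
go(SW(S,(-26,78)).tolist()+[46])
E
```

```text
time_s: 14.4
eef_pos: [486.6, 130.7, 51.8]
tool_rot: [-27.6, 86.7, -4.5]
force: [-0.1, 0.5, 0.5]
width: 0.001
t 14.4 p [486.6 130.7  51.8] xdown [ 0.057 -0.005 -0.998] jawyaw 113.1 q6 -16.0 F [-0.1  0.5  0.5] w 0.001
shift cm [0.64 0.18 1.2 ]
```

```bash
python3 -m jog '[[[0.5,0.15,0],0],[[0,0.05,0.3],0],[[0,0,0.3],0],[[0,0,0.3],0],[[0,0,0.3],0]]' 0; python3 - <<'E'
from h import *
go(SW(S,(-5,78)).tolist()+[46])
E
```

```text
time_s: 14.9
eef_pos: [499.1, 137.7, 48.5]
tool_rot: [-27.1, 86.6, -4.0]
force: [-0.4, -0.5, -0.0]
width: -0.003
t 14.9 p [499.1 137.7  48.5] xdown [ 0.059 -0.004 -0.998] jawyaw 113.0 q6 -15.3 F [-0.4 -0.5 -0. ] w -0.003
shift cm [0.35 0.02 1.9 ]
```

```bash
python3 -m jog '[[[0.25,0,0.3],0],[[0,0,0.3],0],[[0,0,0.3],0],[[0,0,0.3],0],[[0,0,0.3],0],[[0,0,0.3],0],[[0,0,0.2],0],[[0,0,0.2],0]]' 0; python3 - <<'E'
from h import *
go(SW(S,(-5,78)).tolist()+[46])
E
```

```text
time_s: 15.7
eef_pos: [519.7, 146.5, 46.6]
tool_rot: [-28.9, 86.8, -5.8]
force: [-8.7, -4.6, 5.9]
width: 0.003
t 15.7 p [519.7 146.5  46.6] xdown [ 0.056 -0.006 -0.998] jawyaw 113.0 q6 -14.6 F [-8.7 -4.6  5.9] w 0.003
shift cm [ 0.04  0.01 -0.34]
```

```bash
python3 -m jog '[[[0,0,0.15],0],[[0,0,-0.4],0],[[0,0,-0.4],0],[[-3,0,0],0],[[-4,0,0],0],[[-3,0,-4],0],[[0,0,-4.5],0],[[0,0,-4.5],0]]' 0;  python3 -m jog '[[[0,0,-2],0],[[0,0,0],0]]' 0; python3 - <<'E'
from h import *
s=grab('side');t=grab('top')
a=t['color'][160:255,180:280];b=s['color'][170:265,215:315]
cv2.imwrite('pics/c7.png',np.hstack([cv2.resize(x,None,fx=4,fy=4,interpolation=cv2.INTER_CUBIC) for x in(a,b)])[:,:,::-1])
E
```

```text
time_s: 16.5
eef_pos: [390.3, 93.5, 142.8]
tool_rot: [-28.0, 86.5, -4.8]
force: [-0.2, -0.1, 0.9]
width: -0.002
time_s: 16.7
eef_pos: [366.2, 84.4, 141.6]
tool_rot: [-28.0, 86.5, -4.9]
force: [-0.3, -0.3, 0.5]
width: -0.001
```

View pics/c7.png

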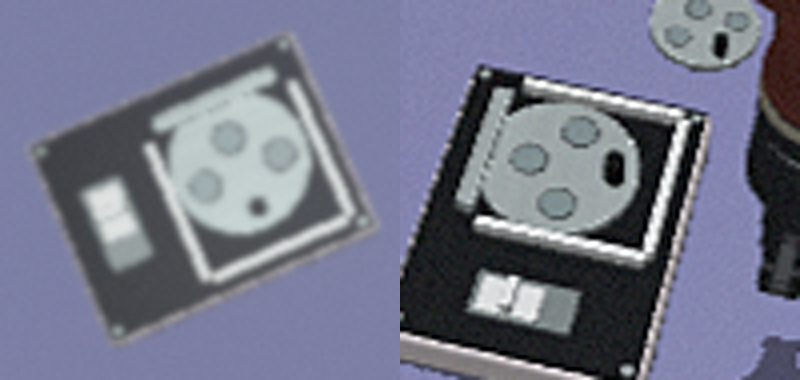

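The switch plate has moved to the bar end of its slot, with the ridge at (115,213) in the top view. The disc's flat lies along the bar in both views, and the arm is clear. I'm handing in.

```bash
python3 -c "
from cell import ticket
print(ticket.close_job())"
```

```text
the job is handed in; nothing more can be done
None
```

The disc's flat is against the alignment bar and the switch is at its on end. I handed the job in at about 17 s of the 61 s allowed; no verdict is reported.

**What I did:**
- I gripped the disc's stud, turned it about 73° counter-clockwise (seen from above), and pushed it to the bar until I felt about 11 N.
- I then let go and nudged the stud again with shut fingers, which leaves the disc free to align itself. It did not move further at about 7 N.
- I pushed the switch ridge with the shut fingers until it stopped at about 10 N.

**Last checks:**
- **Disc:** Both final views show the flat along the bar with no visible wedge.
- **Switch:** Both views show the plate at the bar end of its slot.
- **Bystanders:** The arm stayed clear of the bottle, jar and box, but I did not measure their positions again.

**Where checks disagreed:**
- The disc angle measured from its spots, before the nudge, was 21–24° in the side view against the stage's 23°.
- The blurrier top view gave 14–19°. I judged it unreliable and relied on the contact pushes.

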